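Hang the cooling fan in the rack cabinet's fan bay

TASK

Fit the cooling fan into the rack cabinet. It sits tight end to end in its carton cell, so lift it out by its flat faces, stand it upright on the blue mat and let go; then take it again by its two narrow ends, lower it through the opening in the cabinet's deck plate without touching the plate around the opening, and hang its bracket windows fully home on the two brass hooks, then let go and leave everything else where it is.

Things in the scene. Friction and masses are not known exactly. Their poses are not given: they have to be found in the camera images.
- fan_center (a point): Fan module 60 mm wide (y), 29 thick (x), 87 tall (z up), 0.16 kg: black 60x60x25 fan, 4 mm steel bracket plate on its -x face rising 27 mm above the fan. Site at its centre, 43.5 mm above its flat foot, 14.5 mm behind the plate's outer face. Ends (+-y) flat over the full height; broad faces flat up to 60 mm above the foot. Starts upright in one of the carton's cells.
- fan_window (a point): On the fan: midway between the bracket's two hanging windows, at their top edges, mid-plate; 12.5 mm to -x of fan_center, 36.5 mm above it; axes as the fan. Each window goes through the plate, 16 mm wide, 18 high (down from here), centred 15 mm to either side (y). The plate goes on 7 mm above. Free space behind the windows (+x), above the fan; 3 mm flanges at both ends.
- carton: Fixed divided carton, 126 (x) x 242 (y) x 86 mm high, walls and floor 4 mm. Origin: centre of underside. Three cells at y = -79, 0, +79 mm, each 118 (x) by about 75 mm (y) inside. The fan stands in one, thickness along the carton's x, bracket plate to -x, ends about 7 mm from the cell walls, near the middle of the cell; its top is 5 mm above the rim.
- mat: Fixed blue antistatic mat, 240 mm (own x) x 250 mm (own y) x 3 mm. Origin at the centre of its underside. The middle, 65 mm around its centre, is free.
- cabinet: Fixed black 3U rack cabinet, lid off, 280 mm deep (x, front panel with rack ears at -x), 430 mm wide (482 over the ears), 133 mm high. Origin: centre of underside; z up. A steel deck plate with the fan bay's opening covers its front part.
- opening (a point): Centre of the service opening in the cabinet's steel deck plate, at the plate's top face, 133 mm above the table; axes as the cabinet. Opening 74 mm (x) by 150 mm (y); plate 4 mm thick. The bay below is free down to 20 mm above the table, save for the hook rail (14 mm thick, 72 mm wide, along the opening's -x side).
- opening_frame: The steel deck plate around the opening (fixed in the cabinet; same origin and axes as the cabinet). Not to be touched.
- hook_seat (a point): Midway between the two brass hooks, at seat height (116 mm above the table), mid-gap; axes as the cabinet. 23.5 mm to -x of the opening's centre. Each hook, 15 mm to either side (y), 8 mm wide: a bar 4 mm thick from the rail face (4.5 mm to -x of here) out to +x 8.5 mm, ending in a 4 mm thick lip 6 mm high. Gap 9 mm. Plate enters from +x, then down; hung, fan_window is here.
- heatsink_center (a point): Finned aluminium heat sink, 40 x 50 x 50 mm, standing in another carton cell; its centre. Leave alone.
- transformer_center (a point): Small transformer with yellow winding, 48 x 50 x 46 mm, standing in another carton cell; its centre. Leave alone.
- screw_dish_center (a point): Round steel screw dish, 52 mm across, 18 mm high, on a far corner of the mat; its centre. Leave alone.
- screwdriver_center (a point): Screwdriver with red handle, 170 mm long (own x), 26 mm thick, lying on the far edge of the mat; its centre. Leave alone.
- multimeter_center (a point): Orange multimeter, 190 x 90 x 43 mm, lying on the table; its centre. Leave alone.
- hatch_cover_center (a point): Steel cover plate of the opening, 170 x 94 x 4 mm, lying on the table; its centre. Leave alone.
- solder_reel_center (a point): Solder reel, 52 mm across, 37 mm high, standing on the table; its centre. Leave alone.
Not all that is in view belongs to the job. There is more than one size of the part that bears fan_center; the job needs the smaller.

How it is judged:
On the way:
1. The fan stands upright on the mat, let go (x of fan_center in the frame of mat between -0.105 and 0.105 m and y of fan_center in the frame of mat between -0.11 and 0.11 m and z of fan_center in the frame of mat between 0.042 and 0.05 m and angle between fan_center's own z axis and vertical below 0.1 rad and contact force between fan and the fingers below 0.05 N), for 0.3 s.
At the end, for the whole second after the job is handed in: The fan hangs on both hooks: its fan_window point is within 5 mm (along the gap), 6 mm (sideways) and 3 mm (height) of hook_seat, the fan upright within 0.15 rad, at rest, carried by the cabinet and let go (x of fan_window in the frame of hook_seat between -0.005 and 0.005 m and y of fan_window in the frame of hook_seat between -0.006 and 0.006 m and z of fan_window in the frame of hook_seat between -0.003 and 0.003 m and angle between fan_center's own z axis and vertical below 0.15 rad and linear speed of fan below 0.02 m/s and contact force between fan and cabinet above 0.5 N); the robot touches nothing.
It fails at once if The deck plate around the opening is touched (more than 0.5 N), by the robot or by the fan (contact force between opening_frame and anything else above 0.5 N).
It fails at once if One of the other things is moved by more than 20 mm (distance of any of heatsink_center, transformer_center, screw_dish_center, screwdriver_center, multimeter_center, hatch_cover_center, solder_reel_center from where it was at the start of the episode above 0.02 m).
It also fails if it takes over 61 s, if anything falls off the work surface, if the arm or the gripper's body presses on something with over 40 N, if the wrist force passes 120 N, or if a joint passes its speed limit or range.

ROBOT

A 7-joint arm with a two-finger parallel gripper is mounted at the origin on the work surface. World frame = base frame: x ahead of the robot, y to its left, z up, the work surface at z = 0. Lengths are in m, angles in rad, forces in N, time in s.
With the tool pointing down it reaches from about 0.375 to 0.925 m from the base axis. Payload 3.1 kg.
Tool frame: the origin (TCP) lies between the finger pads; the fingertips stand 19 mm ahead of it and the grasp point (between the pads) is the TCP; z points along the fingers, y is the line along which they close (so a half turn about z gives the same grasp; the last joint's range is limited). The gripper opens to 85 mm and grips with 20 to 120 N. Pads are 22 mm wide; open, the fingers measure 114 mm over their backs; the gripper's body (76 mm by 85 mm) begins 54 mm behind the grasp point. The pads swing forward as they close: fully open they stand 13 mm farther back than shut.
Start: joints at [1.227, 0.383, 0.044, 1.598, -0.018, 1.161, -0.05], TCP at [0.158, -0.63, 0.25] pointing down, gripper open.
Joint ranges: [-2.61, 2.61], [-0.41, 2.15], [-1.48, 1.57], [0, 2.5], [-1.57, 4.71], [0.05, 1.97], [-2.85, 2.85]. Speed limits (rad/s): [2.79, 2.79, 3.14, 3.14, 3.14, 3.14, 3.14].

INTERFACE

Orientations are given as a unit quaternion [x, y, z, w].
In Python, from bench import move_ptp, movel, move_j, move_gripper, pause, inverse_kinematics, read_camera, camera_params, MotionError, sign_off, look_for, tip_of, read_time_s, read_qpos, read_joint_vel, read_effort, read_eef_pos, read_tcp_rot, read_ft_force, read_ft_torque, read_finger_gap, read_grasp_force gives the robot as it stands. Calls block until the motion is done:
- move_ptp(position, orientation): joint-space move of the TCP to a pose.
- movel(position, orientation=None, speed=0.15): straight line of the TCP; orientation=None keeps the orientation; speed is the mean speed in m/s.
- move_j(angles): joint-space move.
- move_gripper(opening, effort=None): finger opening in m; effort is the grip in N (None keeps the last); returns when the fingers have stopped.
- pause(seconds).
- inverse_kinematics(position, orientation): joint angles nearest the present ones, or None.
- read_camera(name): name is "scene" or "top"; returns the picture (480x640x3 uint8, red, green, blue); there is no depth.
- camera_params(name): a dict with "K" (3x3 intrinsics, pixels), "camera_from_world" (4x4, takes a point from world to camera coordinates). Camera axes: x right, y down, z forward; pixel columns grow to the right and rows downward; lengths in m; the calibration is good to about 2 mm. A picture is of the moment at which its call begins. camera_params takes no time and is no camera call.
A pose or a line that the arm cannot do raises MotionError and nothing moves.
- sign_off(): hands the job in; it is judged then, once.
Trained networks look in the newest picture that a camera, given by its name, has taken for a name from the list of things; names that differ only in an ending like _2 or _b are one class to them, and where a whole thing is asked for, a point or a joint stands for the part that bears it (a point fixed in the world has none). Each returns a list of dicts, best first, with "confidence" (0 to 1); they miss things now and then, are a little off and sometimes report something else, mostly with a low value. They report only what shows in the picture. A call takes as long as a camera call. They do not tell look-alikes from the thing itself.
- look_for(camera, name): "at" ([column, row] in pixels, amid what is visible of it).
- tip_of(camera, name): "at" ([column, row] in pixels: a listed point, or the origin of a listed thing).
Readings, each from a call of its own:
- read_time_s(): time.
- read_qpos(): joint angles.
- read_joint_vel(): joint speeds.
- read_effort(): joint torques, N m.
- read_eef_pos(): TCP position.
- read_tcp_rot(): TCP orientation.
- read_ft_force(): force on the tool from outside, world axes, zero at the start.
- read_ft_torque(): the same for the moment, N m.
- read_finger_gap(): finger opening in m.
- read_grasp_force(): force on a finger pad.
Only numpy, scipy, OpenCV 4.12 (cv2) and the standard library are available. Lean on these libraries where they do the work, as an engineer would, in place of code of your own. Each camera call takes 0.05 s, during which the arm holds its last target. There are 200 camera calls.

## Working session

There is one attempt and no reset: what is moved stays moved. The work goes in short steps, each a Python script; the robot and the scene stay as the last script left them, time stands still between calls to the robot, and variables do not carry over. Pictures are saved under pics/ and viewed, at most 10 in all, crops included, and the job is handed in when it is done.

```bash
ls; mkdir -p pics; python3 - <<'E'
from bench import *
import cv2, numpy as np
for c in ["scene","top"]:
    im=read_camera(c); cv2.imwrite(f"pics/{c}0.png",im[:,:,::-1])
    p=camera_params(c); print(c,np.round(p["K"],1).tolist(),np.round(p["camera_from_world"],4).tolist())
    for n in ["fan_center","fan_window","carton","mat","cabinet","opening","hook_seat"]:
        print(n,[(np.round(d["at"],1).tolist(),round(d["confidence"],2)) for d in tip_of(c,n)][:4])
print(read_time_s(), read_eef_pos(), read_tcp_rot())
E
```

```text
pics
scene [[558.5, 0.0, 317.0], [0.0, 558.5, 234.8], [0.0, 0.0, 1.0]] [[0.0482, 0.9988, 0.0075, -0.035], [0.722, -0.0297, -0.6913, -0.3019], [-0.6902, 0.0387, -0.7226, 1.837], [0.0, 0.0, 0.0, 1.0]]
fan_center [([209.9, 225.0], 0.9), ([214.8, 185.5], 0.9)]
fan_window [([221.7, 169.6], 0.88), ([207.2, 213.0], 0.71), ([402.3, 229.9], 0.48), ([290.9, 343.7], 0.34)]
carton [([212.2, 239.9], 0.74)]
mat [([401.6, 230.8], 0.94)]
cabinet [([289.6, 342.1], 0.59)]
opening [([315.5, 275.8], 0.79), ([415.0, 250.0], 0.33)]
hook_seat [([319.5, 272.2], 0.82)]
top [[524.0, 0.0, 316.9], [0.0, 524.0, 236.7], [0.0, 0.0, 1.0]] [[-0.0025, -0.9999, 0.0132, -0.0197], [-0.9939, 0.001, -0.1106, 0.5536], [0.1106, -0.0134, -0.9938, 1.3194], [0.0, 0.0, 0.0, 1.0]]
fan_center [([416.7, 350.8], 0.9), ([417.6, 293.3], 0.87)]
fan_window [([412.9, 353.9], 0.82), ([422.2, 293.3], 0.62), ([506.1, 212.1], 0.58)]
carton [([333.8, 161.5], 0.25)]
mat [([209.1, 295.0], 0.6), ([412.6, 289.8], 0.57)]
cabinet [([413.9, 286.3], 0.72), ([331.2, 157.1], 0.67)]
opening [([311.6, 185.7], 0.79)]
hook_seat [([307.8, 194.9], 0.75), ([419.2, 297.0], 0.23)]
0.8 [ 0.15819693 -0.63045382  0.25031943] [9.92451471e-01 1.22637994e-01 6.92425338e-06 3.48732321e-06]
```

View pics/scene0.png

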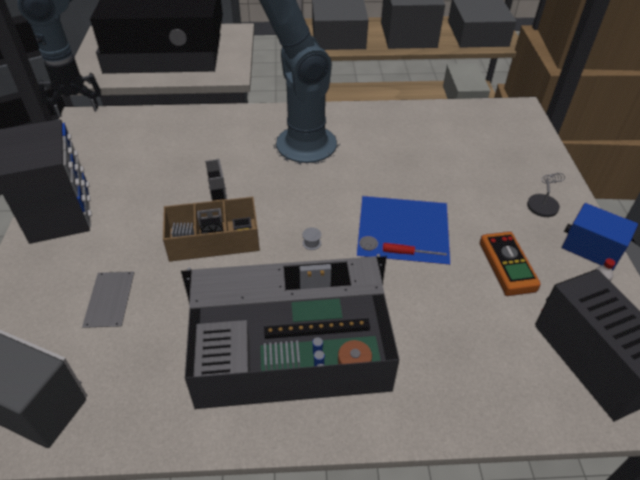

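View pics/top0.png

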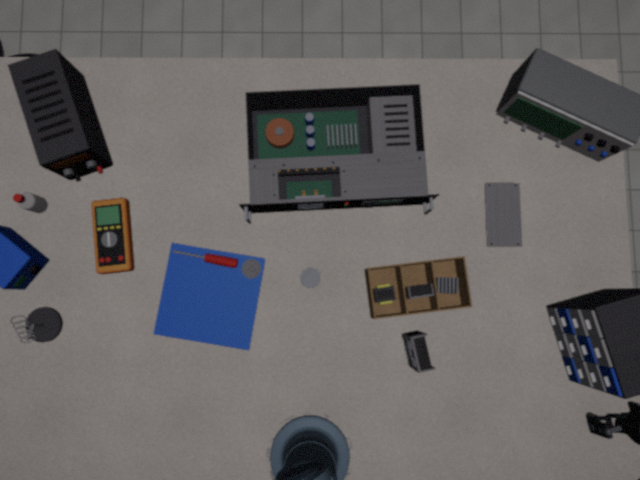

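```bash
cat > h.py <<'E'
from bench import *
import cv2, numpy as np
P={c:camera_params(c) for c in("scene","top")}
def ray(c,px):
    K,T=np.array(P[c]["K"]),np.array(P[c]["camera_from_world"]); R,t=T[:3,:3],T[:3,3]
    return -R.T@t, R.T@np.linalg.solve(K,[px[0],px[1],1.])
def onz(c,px,z):
    o,d=ray(c,px); return o+d*(z-o[2])/d[2]
def tri(ps,pt):
    A=[np.array(P[c]["K"])@np.array(P[c]["camera_from_world"])[:3] for c in("scene","top")]
    X=cv2.triangulatePoints(A[0],A[1],np.array(ps,float).reshape(2,1),np.array(pt,float).reshape(2,1))[:,0]
    return X[:3]/X[3]
def proj(c,X):
    K,T=np.array(P[c]["K"]),np.array(P[c]["camera_from_world"]); p=K@(T[:3,:3]@np.asarray(X)+T[:3,3]); return p[:2]/p[2]
def crop(c,im,ctr,w=110,h=82,W=400,H=300):
    x,y=int(ctr[0]-w/2),int(ctr[1]-h/2)
    o=cv2.resize(im[y:y+h,x:x+w,::-1],(W,H),interpolation=cv2.INTER_CUBIC); cv2.putText(o,f"{c} {x},{y} s{W/w:.3f}",(2,12),0,.4,(0,255,255),1); return o
E
python3 - <<'E'
from h import *
r=lambda v:np.round(v,4).tolist()
print("fan",r(tri([209.9,225],[417.6,293.3])),r(onz("top",[417.6,293.3],.0475)),r(onz("scene",[209.9,225],.0475)))
print("decoy",r(tri([214.8,185.5],[416.7,350.8])))
print("open",r(tri([315.5,275.8],[311.6,185.7])),r(onz("top",[311.6,185.7],.133)),r(onz("scene",[315.5,275.8],.133)))
print("hook",r(tri([319.5,272.2],[307.8,194.9])),r(onz("top",[307.8,194.9],.116)),r(onz("scene",[319.5,272.2],.116)))
for p in [(173,243),(265,258),(249,350),(154,334)]: print("mat",r(onz("top",p,.003)))
for p in [(365,268),(463,257),(470,307),(373,319)]: print("carton",r(onz("top",p,.086)))
s,t=read_camera("scene"),read_camera("top")
cv2.imwrite("pics/c1.png",np.vstack([np.hstack([crop("top",t,(417,290)),crop("scene",s,(210,225))]),np.hstack([crop("top",t,(311,188)),crop("scene",s,(317,275))])]))
E
```

```text
fan [0.4079, -0.2758, 0.0398] [0.4079, -0.2739, 0.0475] [0.4156, -0.2745, 0.0475]
decoy [0.2667, -0.2691, 0.0576]
open [0.6677, -0.0041, 0.1243] [0.6657, -0.0068, 0.133] [0.6749, -0.002, 0.133]
hook [0.6474, 0.0058, 0.1125] [0.6465, 0.0025, 0.116] [0.6504, 0.0086, 0.116]
mat [0.5405, 0.3558, 0.003]
mat [0.5008, 0.1149, 0.003]
mat [0.2646, 0.1539, 0.003]
mat [0.3059, 0.3978, 0.003]
carton [0.4699, -0.1378, 0.086]
carton [0.4966, -0.3805, 0.086]
carton [0.3742, -0.3936, 0.086]
carton [0.3459, -0.1558, 0.086]
```

View pics/c1.png

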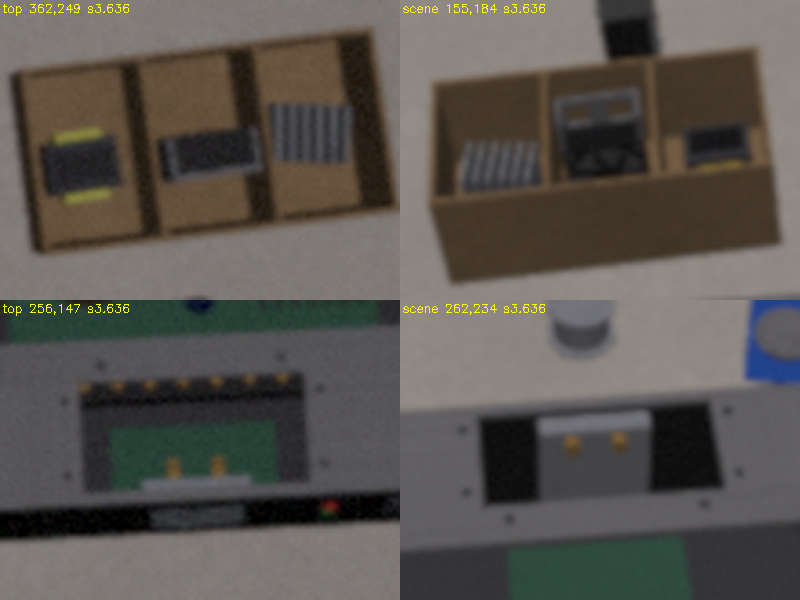

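```bash
python3 - <<'E'
from h import *
r=lambda v:np.round(v,4).tolist()
s=3.636
T=lambda x,y,ox,oy:(ox+x/s,oy+y/s)
top1=lambda x,y:T(x,y,362,249); sc1=lambda x,y:T(x-400,y,155,184)
top2=lambda x,y:T(x,y-300,256,147); sc2=lambda x,y:T(x-400,y-300,262,234)
for p in [(163,181),(262,172)]: print("plate outer top T",r(onz("top",top1(*p),.091)))
for p in [(555,95),(639,88)]: print("plate top far S",r(onz("scene",sc1(*p),.091)))
for p in [(12,74),(372,30),(398,210),(38,252)]: print("carton T",r(onz("top",top1(*p),.086)))
for p in [(432,82),(757,48),(777,165),(433,205)]: print("carton S",r(onz("scene",sc1(*p),.086)))
for p in [(80,378),(302,372),(309,481),(84,493)]: print("open T",r(onz("top",top2(*p),.133)))
for p in [(481,418),(711,402),(723,486),(484,506)]: print("open S",r(onz("scene",sc2(*p),.133)))
for a,b in [((174,460),(572,439)),((218,457),(619,434))]:
  print("hook",r(onz("top",top2(*a),.12)),r(onz("scene",sc2(*b),.12)),r(tri(sc2(*b),top2(*a))))
for n in [(196,458),(500,640)]: pass
# opening/deck ends by cabinet ears
for c in("scene","top"):
  read_camera(c)
  for n in ["opening","hook_seat","fan_center","fan_window","mat"]:
    print(c,n,[(np.round(d["at"],1).tolist(),round(d["confidence"],2)) for d in tip_of(c,n)][:2])
E
```

```text
plate outer top T [0.3946, -0.2383, 0.091]
plate outer top T [0.4004, -0.305, 0.091]
plate top far S [0.402, -0.3023, 0.091]
plate top far S [0.397, -0.2417, 0.091]
carton T [0.4666, -0.1385, 0.086]
carton T [0.496, -0.3837, 0.086]
carton T [0.3748, -0.3972, 0.086]
carton T [0.3476, -0.1544, 0.086]
carton S [0.3792, -0.3954, 0.086]
carton S [0.3516, -0.1573, 0.086]
carton S [0.4752, -0.1393, 0.086]
carton S [0.5044, -0.3772, 0.086]
open T [0.708, 0.0743, 0.133]
open T [0.7122, -0.0732, 0.133]
open T [0.6387, -0.0773, 0.133]
open T [0.6306, 0.0712, 0.133]
open S [0.6439, -0.073, 0.133]
open S [0.6366, 0.0747, 0.133]
open S [0.7055, 0.0762, 0.133]
open S [0.7148, -0.0717, 0.133]
hook [0.6554, 0.012, 0.12] [0.6529, -0.0154, 0.12] [0.6548, -0.0026, 0.1223]
hook [0.6574, -0.0174, 0.12] [0.65, 0.0149, 0.12] [0.6569, -0.0004, 0.1294]
scene opening [([109.7, 296.6], 0.67), ([314.8, 275.1], 0.59)]
scene hook_seat [([316.5, 271.4], 0.94)]
scene fan_center [([219.2, 185.4], 0.6), ([213.3, 224.9], 0.57)]
scene fan_window [([217.2, 169.8], 0.86), ([210.0, 209.9], 0.69)]
scene mat [([402.0, 228.6], 0.88)]
top opening [([309.2, 184.0], 0.86)]
top hook_seat [([307.9, 195.1], 0.78), ([331.9, 156.7], 0.68)]
top fan_center [([418.0, 348.0], 0.79), ([420.6, 290.5], 0.57)]
top fan_window [([421.9, 297.1], 0.76), ([412.2, 353.6], 0.72)]
top mat [([419.4, 295.9], 0.72)]
```

```bash
cat >> h.py <<'E'
from scipy.spatial.transform import Rotation as Ro
def q(h):
    y=np.array([np.cos(h),np.sin(h),0]); z=np.array([0,0,-1.]); return Ro.from_matrix(np.c_[np.cross(y,z),y,z]).as_quat()
CY=0.049  # cabinet yaw
FAN=np.array([.412,-.271]); MAT=np.array([.400,.255])
E
python3 - <<'E'
from h import *
for nm,p,h in [("car",[*FAN,.2],.1),("car",[*FAN,.048],.1),("mat",[*MAT,.2],CY),("mat",[*MAT,.05],CY),("mat2",[*MAT,.07],CY+np.pi/2),("seat",[.67,0,.25],CY+np.pi/2),("seat",[.67,0,.1],CY+np.pi/2)]:
  for k in (-1,0):
    j=inverse_kinematics(p,q(h+k*np.pi)); print(nm,k,None if j is None else np.round(j,2).tolist())
E
```

```text
car -1 [0.55, 0.15, -0.05, 2.01, 0.01, 0.98, -2.55]
car 0 [0.9, 0.17, -0.43, 2.0, 0.09, 0.99, 0.52]
car -1 [0.45, 0.39, 0.05, 2.11, -0.03, 0.65, -2.52]
car 0 [0.87, 0.42, -0.41, 2.09, 0.26, 0.68, 0.38]
mat -1 [0.44, 0.32, -1.23, 2.02, 0.35, 1.04, 2.24]
mat 0 [0.26, 0.23, -0.99, 2.02, 0.22, 1.01, -0.79]
mat -1 [0.38, 0.78, -1.25, 2.11, 0.93, 0.98, 1.8]
mat 0 [0.04, 0.48, -0.79, 2.12, 0.51, 0.74, -1.03]
mat2 -1 [0.07, 0.44, -0.81, 2.11, 0.47, 0.77, -2.56]
mat2 0 [-0.18, 0.37, -0.53, 2.12, 0.28, 0.72, 0.73]
seat -1 [0.35, 0.48, -0.56, 1.52, 0.26, 1.21, -1.77]
seat 0 [0.48, 0.53, -0.75, 1.51, 0.38, 1.24, 1.3]
seat -1 [0.28, 0.62, -0.47, 1.63, 0.33, 0.96, -1.81]
seat 0 [0.44, 0.68, -0.68, 1.62, 0.49, 1.01, 1.22]
```

```bash
python3 - <<'E'
from h import *
move_gripper(.05,40); move_ptp([*FAN,.2],q(.1))
movel([*FAN,.048],speed=.15); print("f",read_ft_force())
move_gripper(0.0,40); print(read_finger_gap(),read_grasp_force(),read_eef_pos(),read_time_s())
movel([*FAN,.21],speed=.15); print(read_finger_gap(),read_ft_force(),read_time_s())
s,t=read_camera("scene"),read_camera("top")
g=[*FAN,.21]
cv2.imwrite("pics/c2.png",np.hstack([crop("top",t,proj("top",g)),crop("scene",s,proj("scene",g))]))
E
```

```text
f [9.18214493 0.83522497 4.37433152]
0.028861120746623482 33.3722448348999 [ 0.41256489 -0.27204348  0.04872713] 5.05
0.028940129404086384 [-0.17771    -0.57707166 -1.27503907] 6.2833
```

View pics/c2.png

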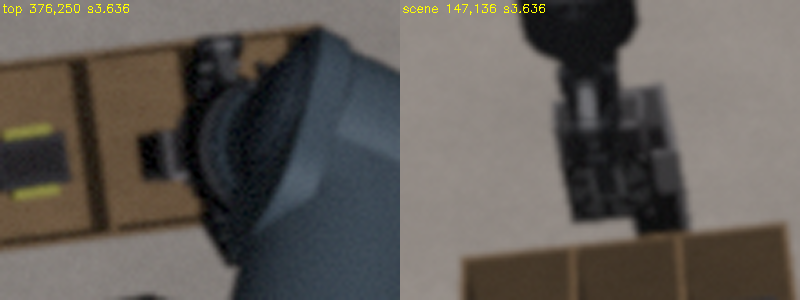

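```bash
python3 - <<'E'
from h import *
movel([*MAT,.21],q(CY),speed=.25); print(read_finger_gap(),read_eef_pos())
movel([*MAT,.055],speed=.15)
for z in (.050,.0485,.0475,.0465):
    movel([*MAT,z],speed=.03); f=read_ft_force(); print(z,np.round(f,2),read_eef_pos()[2])
    if f[2]>2: break
p=read_eef_pos(); print(p,read_tcp_rot(),q(CY),read_time_s())
move_gripper(.06); pause(.1); print(read_eef_pos(),read_ft_force(),read_finger_gap(),read_grasp_force())
movel([*MAT,.20],speed=.2)
s,t=read_camera("scene"),read_camera("top")
g=[*MAT,.06]
cv2.imwrite("pics/c3.png",np.hstack([crop("top",t,proj("top",g)),crop("scene",s,proj("scene",g))])); print(read_time_s())
E
```

```text
0.02856362730570735 [0.40005863 0.25400111 0.20984505]
0.05 [ 0.51 -0.86 -2.15] 0.050142985613467604
0.0485 [ 0.15 -0.17 -1.73] 0.04846108958644845
0.0475 [-0.49 -0.28  3.52] 0.047821187636208136
[0.4001566  0.25513123 0.04782119] [6.89536312e-01 7.24251086e-01 5.85449304e-05 1.87707516e-04] [0.68957219 0.72421695 0.         0.        ] 10.6417
[0.40001674 0.25498785 0.04745786] [ 0.43064497 -0.38793559 -0.41932371] 0.059529115677507044 0.0
12.1583
```

View pics/c3.png

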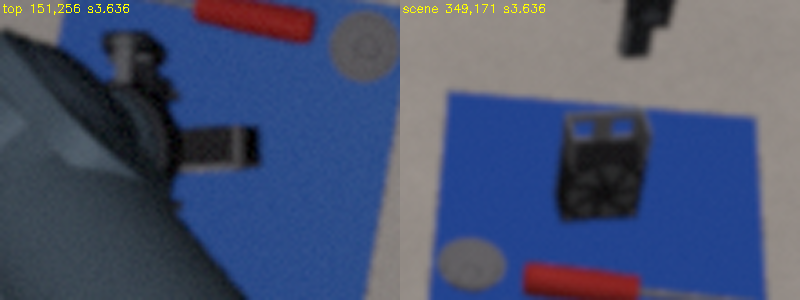

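```bash
cat >> h.py <<'E'
H=CY+np.pi/2
ex=np.array([np.cos(CY),np.sin(CY),0]); ey=np.array([-np.sin(CY),np.cos(CY),0])
SEAT=np.array([.649,-.001,.116])
# TCP for fan_window offset (dx,dy,dz) from the seat; TCP is 22 mm above fan_center, 12.5 mm +x and 14.5 below fan_window
def tcp(dx,dy,dz,seat=SEAT): return seat+ex*(dx+.0125)+ey*dy+np.array([0,0,dz-.0145])
E
python3 - <<'E'
from h import *
t3=lambda x,y:(349+(x-400)/3.636,171+y/3.636)
print("fan cam est plate top outer", [np.round(onz("scene",t3(*p),.090),4).tolist() for p in [(565,116),(651,110)]], "robot expects mid", MAT-.0145*ex[:2])
move_ptp([*MAT,.20],q(H)); move_gripper(.085)
movel([*MAT,.0685],speed=.15); print(read_ft_force())
move_gripper(0,40); print(read_finger_gap(),read_grasp_force(),read_eef_pos())
movel([*MAT,.25],speed=.2); print(read_finger_gap())
p=tcp(.015,0,0); p[2]=.25
movel(p,speed=.2); print(read_eef_pos(),read_ft_force(),read_time_s())
p[2]=.215; movel(p,speed=.1)
s,t=read_camera("scene"),read_camera("top")
cv2.imwrite("pics/c4.png",np.hstack([crop("top",t,proj("top",[.66,0,.15])),crop("scene",s,proj("scene",[.66,0,.16]))]))
E
```

```text
fan cam est plate top outer [[0.394, 0.2245, 0.09], [0.3901, 0.2897, 0.09]] robot expects mid [0.3855174  0.25428978]
[ 0.38338675 -0.24253327  0.13006893]
0.059511452922467886 43.63409358164063 [0.40086515 0.25554641 0.06950932]
0.05964887035931177
[0.67585389 0.00164995 0.25022851] [ 1.3399782   0.02838314 -0.81828968] 18.3083
```

View pics/c4.png

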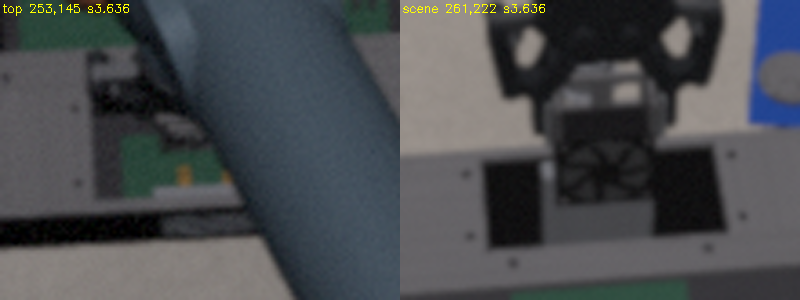

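```bash
python3 - <<'E'
from h import *
r=lambda v:np.round(v,4).tolist()
e=read_eef_pos(); print(r(e),read_finger_gap())
a=[onz("scene",(261+(x-400)/3.636,222+y/3.636),e[2]-.0655) for x,y in [(557,205),(652,203)]]
print("cam bottom mid",r((a[0]+a[1])/2),"width",np.linalg.norm(a[0]-a[1]),"yaw",np.arctan2(a[0][0]-a[1][0],a[1][1]-a[0][1]),"robot",r(np.array(e[:2])+.0145*ex[:2]))
# rail top edges, hooks lips, opening from c1 (scene)
f=lambda x,y:(262+(x-400)/3.636,234+(y-300)/3.636)
print("hooks",[r(onz("scene",f(*p),.120)) for p in [(572,441),(619,436)]])
# where SEAT model hooks/opening would project, in c1 crop px
inv=lambda X:[round(v) for v in ((proj("scene",X)[0]-262)*3.636+400,(proj("scene",X)[1]-234)*3.636+300)]
invt=lambda X:[round(v) for v in ((proj("top",X)[0]-256)*3.636,(proj("top",X)[1]-147)*3.636+300)]
for s in(-1,1):
  L=SEAT+ex*.0085+ey*.015*s; print("lip top outer",inv(L+[0,0,.006]),invt(L+[0,0,.006]),"bar bottom outer",inv(L-[0,0,.004]))
for a in(-1,1):
  for b in(-1,1):
    C=SEAT+ex*(.0235+.037*a)+ey*.075*b; C[2]=.133; print("open",a,b,inv(C),invt(C))
E
```

```text
[0.6767, 0.0005, 0.2152] 0.05920628557966614
cam bottom mid [0.6955, 0.0008, 0.1497] width 0.0584580035408038 yaw -0.01497717048808023 robot [0.6912, 0.0012]
hooks [[0.6545, -0.0154, 0.12], [0.6516, 0.0148, 0.12]]
lip top outer [572, 443] [215, 455] bar bottom outer [572, 453]
lip top outer [619, 440] [170, 457] bar bottom outer [619, 450]
open -1 -1 [475, 413] [308, 480]
open -1 1 [708, 397] [81, 491]
open 1 -1 [482, 504] [302, 371]
open 1 1 [724, 486] [76, 381]
```

```bash
sed -i 's/^SEAT=.*/SEAT=np.array([.6475,-.0015,.116])/' h.py; python3 - <<'E'
from h import *
p=tcp(.018,0,.0095); a=p.copy(); a[2]=.215
movel(a,speed=.1); pause(.2); f0=np.array(read_ft_force()); print("f0",np.round(f0,2))
for z in np.linspace(.2,p[2],6):
    a[2]=z; movel(a,speed=.08); f=np.array(read_ft_force())-f0; print(round(z,4),np.round(f,2))
    if abs(f).max()>5: break
pause(.2); print(read_eef_pos(),p,np.round(np.array(read_ft_force())-f0,2))
s,t=read_camera("scene"),read_camera("top")
cv2.imwrite("pics/c5.png",np.hstack([crop("top",t,proj("top",[.66,0,.12])),crop("scene",s,proj("scene",[.66,0,.13]))])); print(read_time_s())
E
```

```text
f0 [ 0.55 -1.01 -1.44]
0.2 [ 0.14  1.37 -0.38]
0.1822 [-0.86  1.06 -0.19]
0.1644 [-0.55  2.23  0.93]
0.1466 [-0.42  0.63 -0.12]
0.1288 [-0.2   1.12  0.43]
0.111 [-0.25  0.45  0.62]
[6.78274798e-01 1.37079688e-04 1.11423368e-01] [ 6.77963392e-01 -6.09797729e-06  1.11000000e-01] [-0.56  0.99 -0.29]
21.875
```

View pics/c5.png

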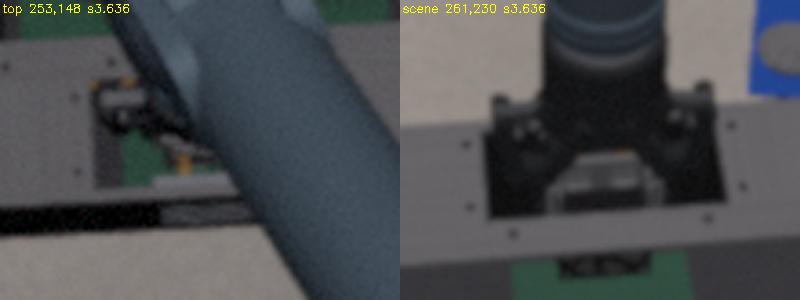

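```bash
python3 - <<'E'
from h import *
pause(.1); f0=np.array(read_ft_force())
for dx in [.012,.009,.006,.003,.001,-.0005,-.0015,-.0025,-.0035,-.0045,-.0055,-.0065]:
    movel(tcp(dx,0,.0095),speed=.04); pause(.1); f=np.array(read_ft_force())-f0; e=read_eef_pos(); print(dx,np.round(f,2),np.round(np.array(e)-tcp(dx,0,.0095),4))
    if np.linalg.norm(f)>4: break
print(read_time_s())
E
```

```text
0.012 [-0.41  0.45  0.04] [-0.0001 -0.0001  0.    ]
0.009 [-0.36 -0.45 -0.58] [ 0. -0. -0.]
0.006 [-0.56  0.11  0.16] [-0. -0.  0.]
0.003 [-0.86 -0.07  0.4 ] [-0. -0.  0.]
0.001 [0.04 0.11 0.14] [ 0.     -0.      0.0001]
-0.0005 [-0.37  0.13  0.62] [-0. -0. -0.]
-0.0015 [ 0.79 -0.12 -0.88] [0.0003 0.     0.0001]
-0.0025 [ 5.63  0.62 -2.46] [0.0013 0.     0.0003]
24.825
```

```bash
python3 - <<'E'
from h import *
X=.0013
movel(tcp(X,0,.0095),speed=.04); pause(.15); f0=np.array(read_ft_force())
for dz in [.006,.004,.002,.001,0,-.001,-.002,-.003,-.004]:
    movel(tcp(X,0,dz),speed=.04); pause(.1); f=np.array(read_ft_force())-f0; e=read_eef_pos(); print(dz,np.round(f,2),np.round(np.array(e)-tcp(X,0,dz),4))
    if np.linalg.norm(f)>4: break
print(read_time_s(),read_finger_gap())
s,t=read_camera("scene"),read_camera("top")
cv2.imwrite("pics/c6.png",np.hstack([crop("top",t,proj("top",[.66,0,.12])),crop("scene",s,proj("scene",[.66,0,.13]))]))
E
```

```text
0.006 [-0.26  0.06  0.66] [-0.0002 -0.     -0.0002]
0.004 [-0.15  0.07  0.31] [ 0. -0. -0.]
0.002 [-0.68  0.48  0.59] [-0. -0. -0.]
0.001 [ 0.14 -0.23  1.64] [0.0001 0.     0.0001]
0 [-2.01 -0.38  7.31] [0.0002 0.0001 0.001 ]
26.975 0.059496052642376326
```

View pics/c6.png

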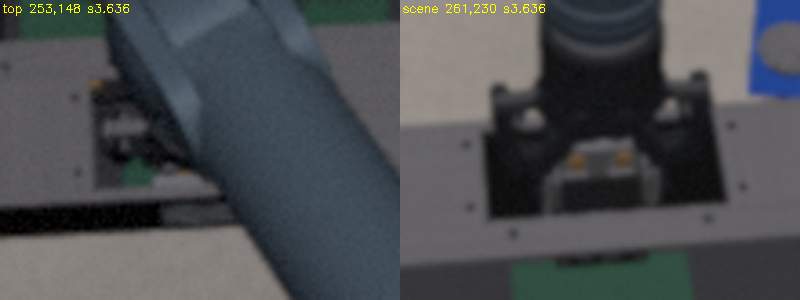

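```bash
python3 - <<'E'
from h import *
movel(tcp(.0013,0,.0008),speed=.04)
move_gripper(.08); pause(.2); print(read_finger_gap(),read_grasp_force(),read_ft_force())
p=tcp(.0013,0,.0008)
movel(p+[0,0,.15],speed=.1); movel([.5,-.15,.3],speed=.25); pause(.3)
s,t=read_camera("scene"),read_camera("top")
cv2.imwrite("pics/c7.png",np.hstack([crop("top",t,proj("top",[.66,0,.12])),crop("scene",s,proj("scene",[.66,0,.13]))])); print(read_time_s())
for c in("top","scene"):
  for n in("fan_window","hook_seat"): print(c,n,[(np.round(onz(c,d["at"],.116),4).tolist(),round(d["confidence"],2)) for d in tip_of(c,n)][:3])
E
```

```text
0.08017511497620826 0.0 [0.11625202 0.291296   0.44173703]
30.9667
top fan_window [([0.6577, -0.0009, 0.116], 0.83), ([0.4995, 0.2442, 0.116], 0.63)]
top hook_seat [([0.6408, -0.0002, 0.116], 0.82)]
scene fan_window [([0.6562, 0.002, 0.116], 0.86), ([0.5713, 0.1295, 0.116], 0.68), ([0.2664, -0.255, 0.116], 0.59)]
scene hook_seat [([0.6459, 0.0025, 0.116], 0.95), ([0.5106, -0.324, 0.116], 0.31)]
```

View pics/c7.png

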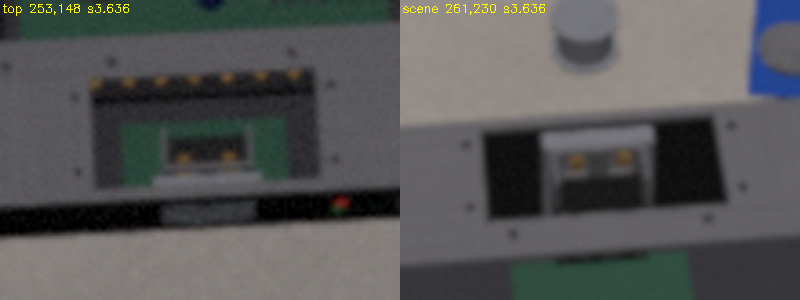

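The scene view shows the fan hanging upright, with both brass lips visible through the windows at about (577,161) and (624,159) in the crop. The top view shows the plate sitting against the rail. The gripper is clear of everything.

```bash
python3 -c "
from bench import *
print(sign_off(),read_time_s())"
```

```text
the job is handed in; nothing more can be done
the job is handed in; nothing more can be done
```

I handed the job in at about 31 s: the fan stood let go on the mat, then was hung on both hooks and released, with no contact felt on the deck plate. The sign-off reported no verdict.

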